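# Draw the safety bolt of the parts box and open its lid

## Robot

A 6-joint arm with a two-finger parallel gripper is mounted at the origin on a cart in front of the work surface, level with it; the furniture and walls round the work are solid. World frame = base frame: x ahead of the robot, y to its left, z up, the work surface at z = 0. Lengths are in m, angles in rad, forces in N, time in s.
With the tool pointing down it reaches from about 0.25 to 0.775 m from the base axis. Payload 4 kg.
Tool frame: the origin (TCP) lies between the finger pads; the fingertips stand 11 mm ahead of it and the grasp point (between the pads) lies 8 mm behind it; z points along the fingers, y is the direction in which the jaws open and shut (so a half turn about z gives the same grasp; the last joint's range is limited). The gripper opens to 94 mm and grips with 3 to 60 N. Pads are 16 mm wide; open, the fingers measure 119 mm over their backs; the gripper's body (75 mm by 177 mm) begins 78 mm behind the grasp point.
Start: joints at [1.215, 0.087, 1.371, -0, 1.684, -0.103], TCP at [0.138, 0.533, 0.217] pointing down, gripper open.
Joint ranges: [-3.1, 3.1], [-0.76, 2.03], [0.27, 2.55], [-1.08, 4.22], [0.17, 2.65], [-2.57, 2.57]. Speed limits (rad/s): [2.79, 2.79, 3.14, 3.14, 3.14, 3.14].

## Interface

Orientations are given as [roll, pitch, yaw] about the fixed x, y, z axes, in that order (R = Rz(yaw) Ry(pitch) Rx(roll)).
In Python, from bench import get_obs, cams, ticket gives the robot as it stands. The module is installed in compiled form; this text tells all that it offers.
- The arm moves only by the shell command python3 -m crank 'ROWS'. ROWS is JSON, a list of rows, each an object of numbers: "tx", "ty", "tz": the shift along the tool's x, y, z in cm; "twist": the turn about the tool's z in degrees; "grip": the opening, from 0 (shut) to 1 (fully open). In form: [{"tx": .., "ty": .., "tz": .., "twist": .., "grip": ..}, ...]. A call has 1 to 12 rows; each row shifts and turns the commanded pose from where the row before left it, along the tool's axes as they then stand; what a row does not reach is not made up. A row lasts 1/8 s, in which the tool goes at most 62.5 mm and 10.7 degrees, less where a joint would pass 70% of its speed; a pose out of reach is approached as far as the arm can. A call is refused whole if a number of a shift passes 6.25 or a number of a turn 10.7, either way. A call with a gripper value outside its range is refused whole. The fingers move at their own pace and stop on an object; the grip force is fixed at half the most. Time passes only in rows, so rows that do not move let the fingers close. It gives the time, the measured TCP pose, the force and the opening at its end, in the units of the state.
- get_obs(): the state, without advancing time (a new reading comes with each control period).
- cams.snapshot(name): name is "side" or "top" or "wrist"; returns a dict with "frame" (420x560x3 uint8, red, green, blue), "intrinsics" (3x3 intrinsics, pixels), "dist" ([k1, k2, p1, p2, k3] as OpenCV has them; the pictures are not rectified), "R" (3x3) and "t" (3): a world point X has camera coordinates R X + t; the wrist camera has in their place "hand_eye" (4x4, takes a point from camera to tool coordinates, whose origin is the TCP and whose axes are the flange's). Camera axes: x right, y down, z forward; pixel columns grow to the right and rows downward; lengths in m; the calibration is good to about 2 mm. A picture is of the moment at which its call begins: read the wrist's pose just before it. There is no depth.
- ticket.close_job(): hands the job in, once; it reports no verdict.
Trained networks look in a picture, given as the dict that the camera call returned (one of the last four; its "shot" number tells which), for a name from the list of things; names that differ only in an ending like _2 or _b are one class to them, and where a whole thing is asked for, a point or a joint stands for the part that bears it (a point fixed in the world has none). Each returns a list of dicts, best first, with "conf" (0 to 1); they miss things now and then, are a little off and sometimes report something else, mostly with a low value. They report only what shows in the picture. A call takes as long as a camera call.
- cams.outline_of(picture, query): "region" (420x560 bool, what is visible of it) and "centre" ([column, row] in pixels, amid what is visible of it).
The state is a dict: "time": time; "joint_positions": joint angles; "qvel": joint speeds; "joint_torque": joint torques, N m; "tool_pos": TCP position; "ee_rot": TCP orientation; "wrist_force": force on the tool from outside, world axes, zero at the start; "wrist_torque": the same for the moment, N m; "width": finger opening in m.
Only numpy, scipy, OpenCV 4.12 (cv2) and the standard library are available. Lean on these libraries where they do the work, as an engineer would, in place of code of your own. Each camera call takes 0.05 s, during which the arm holds its last target.

## Task

The grey parts box on the bench is locked by a sliding bolt with a spring safety catch. With one fingertip press the catch's long pad down and keep it down while the other fingertip pushes the bolt's upright lug, away from the lid, all the way back to its stop; then let go so that the catch springs up and locks the bolt open, and push the lid by its upright flange, away from the robot, until it is fully open. Only push with the fingers: grasp and lift nothing, do not squeeze or force the bolt, and leave the loose things on and around the box where they are.

Things in the scene. Friction and masses are not known exactly. Their poses are not given: they have to be found in the camera images.
- parts_box: low grey steel box, 210 (x) x 340 (y) x 70 mm high, screwed down; origin under its centre, yaw within 0.42 rad. Deck (z = 70 mm): y -170 to +12 mm; sliding lid: y +12 to +157 mm, 3 mm lower. The bolt, a 16 mm wide bar along y at x = +20 mm, top 15 mm above deck, runs in guides (19 mm above deck) at y -8 to +6 and -108 to -98 mm
- catch_pad (a point): centre of the top of the catch's dark ribbed pad, 36 mm above deck when up, at box x -33, y -56 mm. Pad: x -49 to -8, y -102 to -10 mm; a tip may slide along it. It hinges on a rod at x -4 mm (top 31 mm above deck, end ears at y -3 and -130 mm: 34) and slopes up to the robot; pressed level (tip 30 mm above deck) it frees the bolt, 27 is safe. Spring 2 to 5.5 N
- bolt_lug (a point): centre of the +y face (towards the lid; the face to push) of the bolt's upright lug, 35 mm above deck, at box x +27, y -46 mm when shut. The lug is a round-topped plate 6 mm thick, x +7 to +47 mm, up to 70 mm above deck; 38 mm free between this face and the nearer guide. It travels towards the box's -y; the pad lies alongside, 60 mm nearer the robot, over the whole travel
- lid_flange (a point): centre of the near (-x) face of the lid's upright finger flange, 13 mm above deck, at box x -89, y +85 mm when shut. The flange is 90 mm wide along y, 3 mm thick with a rim folded 10 mm to +x, and stands 26 mm above the deck. It moves with the lid towards the box's +x
- catch (a joint): rocking angle of the catch, rad: 0 = up (tooth in the bolt), 0.17 or more = bolt free, 0.34 = right down. Springs back by itself; up again it locks the bolt only when the bolt is shut or fully open
- bolt (a joint): travel of the bolt, m: 0 = shut, its nose in the keeper on the lid (2 mm of play while locked); 0.038 = fully open at its stop, clear of the lid. Slides towards the box's -y with about 1.5 N of friction and stays where it is left
- lid (a joint): travel of the lid, m: 0 = shut, 0.110 = fully open at its stop. Slides towards the box's +x with about 2.5 N of friction; the bolt holds it until the bolt is drawn. The lid's keeper for the bolt's nose stands 20 mm above the deck at box y +20 to +38, x +4 to +36 mm
- insul_tape: bystander: roll of black insulating tape, 59 mm across, 19 mm high, lying loose on the deck's near right corner; origin under its centre
- sanding_block: bystander: loose cork sanding block, 60 x 100 x 32 mm, on the bench to the right of the box; origin under its centre
- tape_measure: bystander: loose yellow tape measure, 34 x 127 x 60 mm, on the bench to the left of the box; origin under its centre
- masking_tape: bystander: loose roll of masking tape, 96 mm across, 25 mm high, on the bench to the left of the box; origin under its centre
- spanner: bystander: loose steel combination spanner, 170 x 28 x 6 mm, lying along the far edge of the box's deck; origin under its centre

How it is judged:
On the way, in this order (a step that is already met when the one before it is completed fails the run):
1. a fingertip holds the catch down while the bolt is still shut (value of joint catch above 0.165 rad and value of joint bolt below 0.01 m and contact force between the fingers and catch above 0.5 N), for 0.05 s.
2. the bolt is right back while the catch is still held down (value of joint bolt above 0.0345 m and value of joint catch above 0.1 rad and contact force between the fingers and catch above 0.5 N and value of joint lid below 0.01 m), for 0.05 s.
3. the catch has sprung up and locks the bolt open, with the lid still shut (value of joint bolt above 0.0345 m and value of joint catch below 0.06 rad and value of joint lid below 0.02 m), for 0.1 s.
At the end, for the whole second after the job is handed in: The lid is open (at least 98 of its 110 mm), the bolt is back (at least 34.5 of its 38 mm) and the catch is up in the bolt's second notch (below 0.06 rad), so that the bolt is locked open (value of joint lid above 0.098 m and value of joint bolt above 0.0345 m and value of joint catch below 0.06 rad); the robot touches nothing.
It fails at once if the bolt is squeezed or forced (over 50 N) (contact force between the fingers and bolt above 50 N).
It fails at once if a loose thing on or around the box is moved by over 25 mm or lifted (distance of any of insul_tape, sanding_block, tape_measure, masking_tape, spanner from where it was at the start of the episode above 0.025 m).
It also fails if it takes over 45 s, if anything falls off the work surface, if the arm or the gripper's body presses on something with over 40 N, if the wrist force passes 120 N, or if a joint passes its speed limit or range.

## Working session

There is one attempt and no reset: what is moved stays moved. The work goes in short steps, Python scripts to look and compute and a shell command to move; the robot and the scene stay as the last step left them, time stands still between calls to the robot, and variables do not carry over. Pictures are saved under pics/ and viewed, and the job is handed in when it is done.

```bash
ls -la; mkdir -p pics
python3 - <<'E'
from bench import get_obs, cams, ticket
import cv2,numpy as np
o=get_obs()
for k,v in o.items(): print(k,np.round(v,3))
for n in ("side","top"):
    p=cams.snapshot(n); cv2.imwrite(f"pics/{n}0.png",p["frame"][...,::-1])
    print(n,p["shot"],np.round(p["intrinsics"],1).tolist(),np.round(p["dist"],4),np.round(p["R"],3).tolist(),np.round(p["t"],3))
    for q in ["parts_box","catch_pad","bolt_lug","lid_flange","insul_tape","spanner"]:
        for r in cams.outline_of(p,q)[:2]: print(q,round(r["conf"],2),np.round(r["centre"],1),r["region"].sum())
E
```

```text
total 12
drwxr-xr-x  3 agent agent 4096 Dec  6 23:46 .
drwxr-xr-x 23 root  root  4096 Dec  6 23:46 ..
drwxr-xr-x  2 agent agent 4096 Dec  6 23:46 pics
time 0.0
joint_positions [ 1.215  0.088  1.372 -0.     1.684 -0.103]
qvel [ 0.001  0.001  0.    -0.002  0.     0.   ]
joint_torque [-0.0000e+00 -3.4017e+01 -3.0243e+01  7.2000e-02  3.3000e-02 -0.0000e+00]
tool_pos [0.137 0.532 0.215]
ee_rot [-3.14  -0.     2.889]
wrist_force [ 0.636 -0.729  0.277]
wrist_torque [-0.02   0.035  0.044]
width 0.094
side 1 [[434.5, 0.0, 276.3], [0.0, 434.5, 207.4], [0.0, 0.0, 1.0]] [0.0208 0.     0.     0.     0.    ] [[0.842, -0.54, -0.024], [-0.298, -0.426, -0.855], [0.451, 0.726, -0.519]] [-0.464  0.257  1.117]
parts_box 0.8 [262.3 212.1] 5078
catch_pad 0.86 [269.4 198.6] 244
catch_pad 0.49 [275.6 187.1] 199
bolt_lug 0.63 [274.9 187. ] 168
lid_flange 0.6 [237.9 189.8] 1125
insul_tape 0.8 [272.3 220. ] 244
insul_tape 0.61 [277.5 191. ] 197
spanner 0.69 [261.4 213.4] 5009
top 2 [[401.9, 0.0, 282.2], [0.0, 401.9, 213.7], [0.0, 0.0, 1.0]] [0.0419 0.     0.     0.     0.    ] [[0.078, -0.997, -0.002], [-0.977, -0.076, -0.2], [0.199, 0.017, -0.98]] [-0.005  0.571  1.091]
parts_box 0.7 [243.4 209.7] 8433
catch_pad 0.56 [271.6 209.5] 661
bolt_lug 0.63 [263.9 196.9] 175
lid_flange 0.86 [217.5 218.2] 3547
lid_flange 0.4 [406.1 282.1] 896
insul_tape 0.76 [302.5 226.8] 248
insul_tape 0.66 [218.9 215.5] 3549
spanner 0.7 [266.  176.7] 151
spanner 0.38 [290.9 226.4] 267
```

View pics/side0.png

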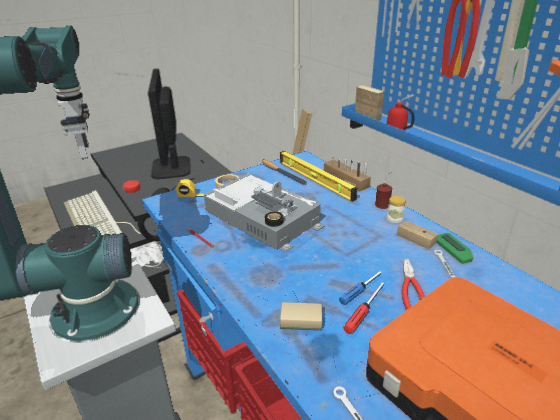

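View pics/top0.png

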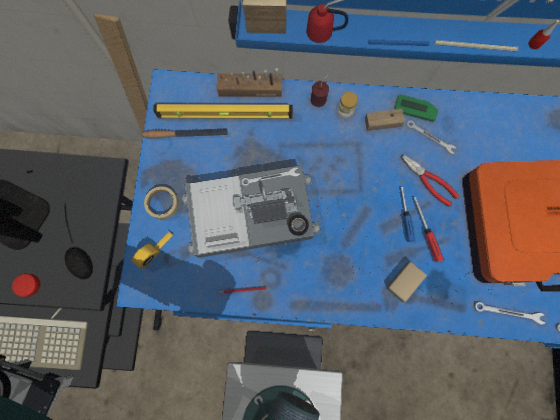

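The side view shows the box at about (262,212). In the top view it is at (250,208), with the lid to the left at (215,215), the pad at (270,210), the lug at (264,197), and the black tape at (298,224). I'll enlarge both.

Run:
```python
import cv2
a=cv2.imread("pics/top0.png")[150:270,170:330]; cv2.imwrite("pics/topz.png",cv2.resize(a,None,fx=5,fy=5,interpolation=cv2.INTER_CUBIC))
a=cv2.imread("pics/side0.png")[160:260,190:340]; cv2.imwrite("pics/sidez.png",cv2.resize(a,None,fx=5,fy=5,interpolation=cv2.INTER_CUBIC))
```

```text
(no output)
```

View pics/topz.png

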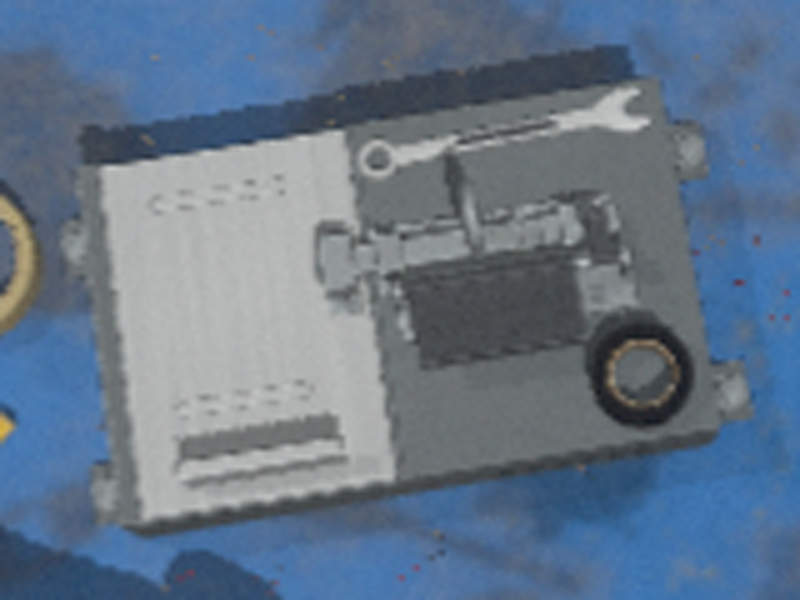

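View pics/sidez.png

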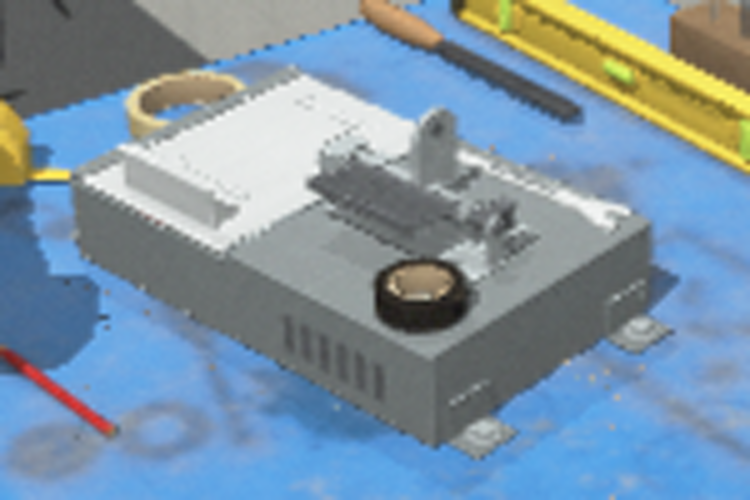

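```bash
cat > h.py <<'E'
import numpy as np, cv2
from scipy.optimize import least_squares
def proj(P,c):
    P=np.atleast_2d(np.asarray(P,float))
    rv=cv2.Rodrigues(np.asarray(c["R"],float))[0]
    return cv2.projectPoints(P.reshape(-1,1,3),rv,np.asarray(c["t"],float),np.asarray(c["intrinsics"],float),np.asarray(c["dist"],float))[0].reshape(-1,2)
def b2w(B,pose):
    x,y,yaw=pose[:3]; z=pose[3] if len(pose)>3 else 0
    c,s=np.cos(yaw),np.sin(yaw); B=np.atleast_2d(B).astype(float)
    return np.c_[x+c*B[:,0]-s*B[:,1], y+s*B[:,0]+c*B[:,1], B[:,2]+z]
def fit(data,n=3,x0=(0.48,0.05,0.1,0)):
    # data: list of (cam, Bpts m, pix)
    f=lambda p:np.concatenate([(proj(b2w(B,p),c)-u).ravel() for c,B,u in data])
    r=least_squares(f,np.array(x0[:n]),loss='soft_l1'); return r.x,f(r.x)
def wcam(s,o):
    from scipy.spatial.transform import Rotation as Rn
    T=np.eye(4); T[:3,:3]=Rn.from_euler('xyz',o["ee_rot"]).as_matrix(); T[:3,3]=o["tool_pos"]
    W=np.linalg.inv(T@np.asarray(s["hand_eye"]))
    return dict(R=W[:3,:3],t=W[:3,3],intrinsics=s["intrinsics"],dist=s["dist"])
E
python3 - <<'E'
from h import *
from bench import cams,get_obs
import pickle
t=cams.snapshot("top");s=cams.snapshot("side")
pickle.dump((t,s),open("ts.pkl","wb"))
B=np.array([[-105,-170,70],[105,-170,70],[-105,170,70],[105,170,70],[105,12,68],[-105,12,68]])/1e3
ut=np.array([[716,430],[662,78],[140,520],[84,166],[345,130],[397,480]])/5+[170,150]
Bs=np.array([[-105,-170,70],[105,-170,70],[-105,170,70],[105,170,70],[-105,-170,0]])/1e3
us=np.array([[433,358],[650,240],[75,185],[290,68],[433,447]])/5+[190,160]
for d in ([(t,B,ut)],[(s,Bs,us)],[(t,B,ut),(s,Bs,us)]):
  for n in (3,4):
    p,r=fit(d,n); print(np.round(p,4),np.round(r,1))
E
```

```text
[0.5728 0.1337 0.2318] [ 1.3  0.3 -0.1 -0.3 -4.8  1.1 -1.7 -0.6  1.  -1.3  0.6  0.4]
[ 0.5778  0.1353  0.2331 -0.0251] [ 0.2 -0.2 -1.   0.7 -3.2  0.2 -0.   0.2  1.4 -0.4  0.9 -0.3]
[0.5722 0.1263 0.2454] [-0.3  0.6  1.2 -3.7 -2.  -2.5  0.1 -0.5  0.3  2.1]
[ 0.5935  0.1625  0.2532 -0.0278] [-0.1  0.3 -0.6 -3.3 -0.  -1.3  0.3  1.2  0.4  1. ]
[0.5735 0.131  0.2405] [ 2.5 -0.4  0.4 -0.9 -3.4  1.4 -1.  -0.2  1.6 -1.3  1.9  0.2 -1.1 -0.2
  0.5 -4.3 -2.2 -3.3  0.  -1.1 -0.5  1.2]
[ 0.5759  0.134   0.238  -0.0112] [ 1.1 -0.6 -0.6 -0.4 -3.7  0.7 -0.9 -0.2  1.2 -1.1  1.1 -0.2 -1.   2.2
  0.5 -1.9 -1.4 -1.1  0.5  1.2 -0.5  3.5]
```

The box is near (0.574, 0.131) with yaw about 0.24. The side-view fit disagrees with the top view by a few mm. I'll move the wrist camera over the box for a better measurement.

```bash
python3 -m crank '[{"tx":-4.5,"ty":-3.3,"tz":-1.2},{"tx":-4.5,"ty":-3.3,"tz":-1.2},{"tx":-4.5,"ty":-3.3,"tz":-1.2},{"tx":-4.5,"ty":-3.3,"tz":-1.2},{"tx":-4.5,"ty":-3.3,"tz":-1.2},{"tx":-4.5,"ty":-3.3,"tz":-1.2},{"tx":-4.5,"ty":-3.3,"tz":-1.2},{"tx":-4.5,"ty":-3.3,"tz":-1.2},{"tx":-4.5,"ty":-3.3,"tz":-1.2},{"tx":-4.5,"ty":-3.3,"tz":-1.2}]'
python3 -m crank '[{"twist":10.3},{"twist":10.3},{"twist":10.3},{"twist":10.3},{"twist":10.3},{"twist":10.3},{"grip":0.53},{}]'
cat > look.py <<'E'
import sys,pickle
from h import *
from bench import cams,get_obs
tag=sys.argv[1]
o=get_obs(); s=cams.snapshot("wrist"); c=wcam(s,o)
print(np.round(o["time"],2),np.round(o["tool_pos"],4),np.round(o["ee_rot"],4),np.round(o["wrist_force"],2),round(o["width"],4))
print(np.round(s["hand_eye"],3).tolist(), np.round(s["intrinsics"],1).tolist())
pickle.dump((s,o,c),open(f"w_{tag}.pkl","wb"))
im=s["frame"][...,::-1].copy(); cv2.imwrite(f"pics/w_{tag}.png",im)
E
python3 look.py a
```

```text
0.8 [0.1376 0.5326 0.2166] [3.1414 0.     2.8888] [ 0.9   0.28 -0.17] 0.0939
[[-0.001, -0.967, -0.256, 0.075], [1.0, -0.001, 0.0, -0.001], [-0.001, -0.256, 0.967, -0.168], [0.0, 0.0, 0.0, 1.0]] [[369.0, 0.0, 279.2], [0.0, 369.0, 202.5], [0.0, 0.0, 1.0]]invalid input at $[0]: expected keys tx, ty, tz, twist, grip
invalid input at $[0]: expected keys tx, ty, tz, twist, grip
```

View pics/w_a.png

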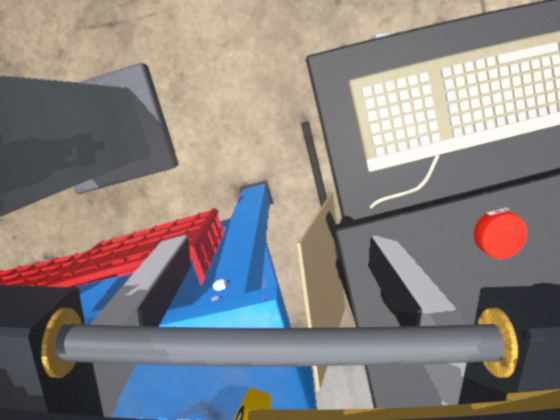

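The call needs every key, so the arm has not moved. The wrist picture shows the keyboard and the red cap at (500,235), not the box.

```bash
python3 -m crank '[{"tx":-4.7,"ty":-3.0,"tz":-0.9,"twist":0,"grip":0.53},{"tx":-4.7,"ty":-3.0,"tz":-0.9,"twist":0,"grip":0.53},{"tx":-4.7,"ty":-3.0,"tz":-0.9,"twist":0,"grip":0.53},{"tx":-4.7,"ty":-3.0,"tz":-0.9,"twist":0,"grip":0.53},{"tx":-4.7,"ty":-3.0,"tz":-0.9,"twist":0,"grip":0.53},{"tx":-4.7,"ty":-3.0,"tz":-0.9,"twist":0,"grip":0.53},{"tx":-4.7,"ty":-3.0,"tz":-0.9,"twist":0,"grip":0.53},{"tx":-4.7,"ty":-3.0,"tz":-0.9,"twist":0,"grip":0.53},{"tx":-4.7,"ty":-3.0,"tz":-0.9,"twist":0,"grip":0.53},{"tx":-4.7,"ty":-3.0,"tz":-0.9,"twist":0,"grip":0.53},{"tx":-4.7,"ty":-3.0,"tz":-0.9,"twist":0,"grip":0.53},{"tx":-4.7,"ty":-3.0,"tz":-0.9,"twist":0,"grip":0.53}]'
python3 -m crank '[{"tx":0,"ty":0,"tz":0,"twist":10.3,"grip":0.53},{"tx":0,"ty":0,"tz":0,"twist":10.3,"grip":0.53},{"tx":0,"ty":0,"tz":0,"twist":10.3,"grip":0.53},{"tx":0,"ty":0,"tz":0,"twist":10.3,"grip":0.53},{"tx":0,"ty":0,"tz":0,"twist":10.3,"grip":0.53},{"tx":0,"ty":0,"tz":0,"twist":10.3,"grip":0.53},{"tx":0,"ty":0,"tz":0,"twist":0,"grip":0.53},{"tx":0,"ty":0,"tz":0,"twist":0,"grip":0.53}]'
python3 look.py b
```

```text
time: 2.35
tool_pos: [0.5947, 0.0414, 0.3249]
ee_rot: [3.141, 0.0, 2.889]
wrist_force: [0.9, 0.6, -0.3]
width: 0.0499
time: 3.35
tool_pos: [0.5936, 0.0429, 0.3245]
ee_rot: [3.142, -0.0, 1.813]
wrist_force: [1.3, 0.8, -0.3]
width: 0.0496
3.35 [0.5936 0.0429 0.3245] [ 3.1416e+00 -1.0000e-04  1.8127e+00] [ 1.29  0.82 -0.31] 0.0496
[[-0.001, -0.967, -0.256, 0.074], [1.0, -0.001, -0.0, -0.0], [0.0, -0.256, 0.967, -0.168], [0.0, 0.0, 0.0, 1.0]] [[369.0, 0.0, 279.2], [0.0, 369.0, 202.5], [0.0, 0.0, 1.0]]
```

View pics/w_b.png

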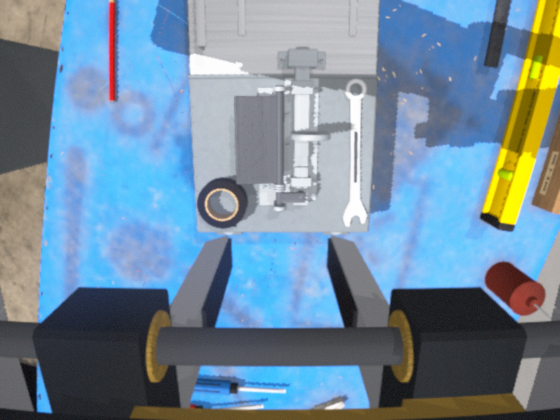

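The wrist view shows the deck at x 192–375 and y 75–232, aligned with the picture axes. The pad is at about (257,139), the lug at (310,136), the black tape at (222,202), and the spanner at (355,155). I'll zoom in to pick features.

Run:
```python
import cv2
a=cv2.imread("pics/w_b.png")[60:240,185:385]; cv2.imwrite("pics/wbz.png",cv2.resize(a,None,fx=4,fy=3.3333,interpolation=cv2.INTER_CUBIC)[:600])
a=cv2.imread("pics/w_b.png")[0:85,180:390]; cv2.imwrite("pics/wbz2.png",cv2.resize(a,None,fx=3.8,fy=3.8,interpolation=cv2.INTER_CUBIC)[:600])
```

```text
(no output)
```

View pics/wbz.png

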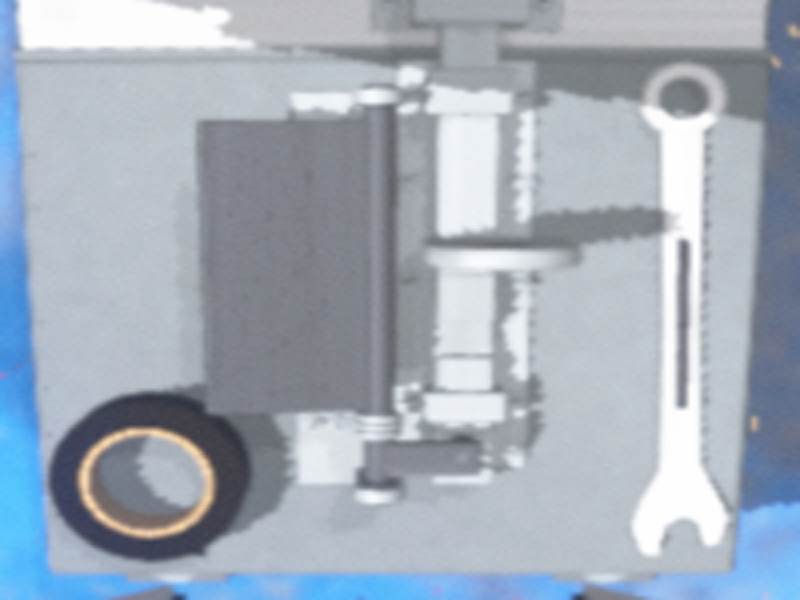

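View pics/wbz2.png

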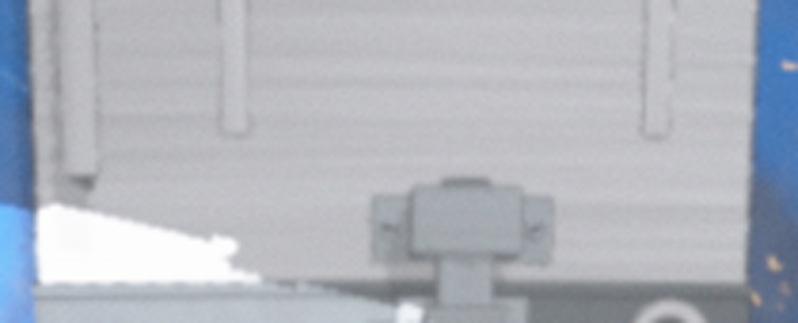

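```bash
cat > fitb.py <<'E'
from h import *
import pickle
s,o,c=pickle.load(open("w_b.pkl","rb")); t,sd=pickle.load(open("ts.pkl","rb"))
f=np.array([4,10/3]); of=np.array([185,60])
B=np.array([[-105,-170,70],[105,-170,70],[-105,12,70],[105,12,70],[-49,-10,109],[-49,-102,109]])/1e3
u=np.array([[48,573],[735,572],[18,57],[768,57],[198,121],[207,412]])/f+of
B2=np.array([[-89,40,96],[-76,40,96]])/1e3; u2=np.array([[62,178],[97,176]])/3.8+[180,0]
Bt=np.array([[-105,-170,70],[105,-170,70],[105,12,68.5],[-105,12,68.5]])/1e3
ut=np.array([[716,430],[662,78],[345,130],[397,480]])/5+[170,150]
us=np.array([[433,358],[433,447],[75,185]])/5+[190,160]
Bs=np.array([[-105,-170,70],[-105,-170,0],[-105,170,70]])/1e3
W=(c,np.r_[B,B2],np.r_[u,u2])
if __name__=="__main__":
  for d in ([W],[(t,Bt,ut)],[W,(t,Bt,ut)],[W,(t,Bt,ut),(sd,Bs,us)]):
    for n in (3,4):
      p,r=fit(d,n); print(n,np.round(p,4),np.round(r,1))
E
python3 fitb.py
```

```text
3 [0.5745 0.1349 0.2445] [-0.5  1.5  0.4  1.2 -2.2 -0.2  0.9 -0.8 -0.2 -0.5  0.2  1.6 -0.9 -0.5
  2.5 -0.2]
4 [ 0.5743  0.135   0.2436 -0.0042] [-0.   0.2 -0.7  0.1 -1.4 -0.1 -0.2 -0.5  0.2 -0.6  0.5  0.6 -0.1  0.
  3.2  0.3]
3 [0.5723 0.1356 0.2317] [ 0.6  0.5 -0.8 -0.2  0.3 -1.2 -0.2  0.5]
4 [ 0.5742  0.1361  0.2333 -0.0099] [ 0.2  0.2 -1.2  0.2  0.5 -0.8  0.1  0.2]
3 [0.5743 0.1349 0.243 ] [-0.8  1.3  0.1  1.3 -2.3 -0.4  0.8 -0.7 -0.3 -0.6 -0.   1.5 -1.  -0.6
  2.5 -0.3  1.2 -1.  -1.  -1.4  0.2 -1.7  0.6 -0.2]
4 [ 0.5742  0.135   0.2422 -0.0048] [-0.2 -0.1 -1.1  0.  -1.3 -0.2 -0.4 -0.3  0.1 -0.6  0.3  0.5 -0.1 -0.
  3.3  0.3  1.  -0.6 -1.1 -0.8  0.4 -1.2  0.7  0. ]
3 [0.5744 0.1348 0.2438] [-0.7  1.5  0.2  1.3 -2.2 -0.2  0.8 -0.6 -0.3 -0.5  0.1  1.6 -1.  -0.4
  2.5 -0.2  1.2 -1.  -1.  -1.5  0.2 -1.7  0.7 -0.2 -1.3 -1.  -0.7  0.5
 -2.4 -3.7]
4 [ 0.5743  0.1349  0.2433 -0.0046] [-0.   0.1 -0.8  0.  -1.3 -0.1 -0.3 -0.4  0.2 -0.5  0.5  0.6 -0.1  0.1
  3.3  0.4  1.1 -0.7 -1.1 -0.9  0.3 -1.2  0.7 -0.  -1.4  0.3 -0.8  1.7
 -2.3 -2.6]
```

The wrist and top fits agree within about 2 mm: (0.5745, 0.135), yaw 0.2435. The free z is −4 mm. Next I'll move above the gap between the lug and the guide, and look again from lower down.

```bash
python3 -m crank '[{"tx":3.4,"ty":0,"tz":2.0,"twist":0,"grip":0.53},{"tx":3.5,"ty":0.1,"tz":4.0,"twist":0,"grip":0.53},{"tx":0,"ty":0,"tz":4.0,"twist":0,"grip":0.53},{"tx":0,"ty":0,"tz":2.0,"twist":0,"grip":0.53},{"tx":0,"ty":0,"tz":0,"twist":0,"grip":0.53},{"tx":0,"ty":0,"tz":0,"twist":0,"grip":0.53}]'
python3 look.py c | head -1
python3 - <<'E'
from h import *
import pickle
s,o,c=pickle.load(open("w_c.pkl","rb"))
p=(.5745,.135,.2435)
im=s["frame"][...,::-1].copy()
for B in [(-49,-10,109),(-49,-102,109),(-8,-10,103),(27,-46,105),(7,-46,90),(47,-46,90),(-105,12,70),(105,12,70),(12,-8,89),(28,-8,89),(-89,40,96),(-89,130,96)]:
    u=proj(b2w(np.array(B)/1e3,p),c)[0]; print(B,np.round(u)); cv2.circle(im,tuple(int(v) for v in np.round(u)),3,(0,0,255),1)
cv2.imwrite("pics/wc2.png",im)
import numpy as np
R=np.array([[np.cos(p[2]),-np.sin(p[2])],[np.sin(p[2]),np.cos(p[2])]]); print(R.T@(np.array(o["tool_pos"][:2])-p[:2]),o["tool_pos"][2])
E
```

```text
time: 4.15
tool_pos: [0.5788, 0.1101, 0.2059]
ee_rot: [3.139, 0.0, 1.811]
wrist_force: [0.1, -0.5, 0.5]
width: 0.05
4.15 [0.5788 0.1101 0.2059] [3.1395e+00 2.0000e-04 1.8106e+00] [ 0.14 -0.5   0.52] 0.05
(-49, -10, 109) [215. 188.]
(-49, -102, 109) [221. 300.]
(-8, -10, 103) [271. 186.]
(27, -46, 105) [317. 232.]
(7, -46, 90) [290. 226.]
(47, -46, 90) [340. 226.]
(-105, 12, 70) [155. 153.]
(105, 12, 70) [408. 151.]
(12, -8, 89) [297. 180.]
(28, -8, 89) [317. 180.]
(-89, 40, 96) [162. 119.]
(-89, 130, 96) [154. -10.]
[-0.00177502 -0.02517662] 0.20586643476403935
```

View pics/wc2.png

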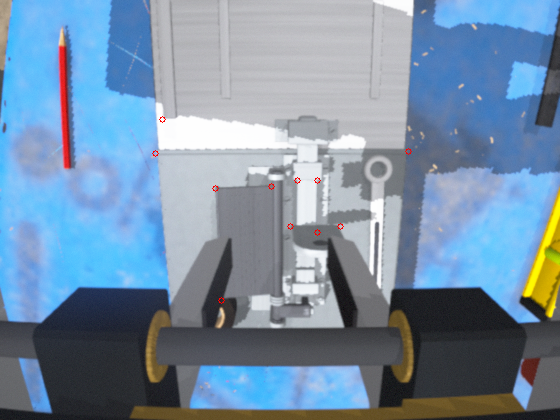

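The overlay of the fitted model lands within 1–3 px: the pad corner is at (217,190) and the lug face at about (317,230). Both fingers are over their places, so I'll go down and watch the force.

```bash
python3 -m crank '[{"tx":0,"ty":0,"tz":3,"twist":0,"grip":0.53},{"tx":0,"ty":0,"tz":3,"twist":0,"grip":0.53},{"tx":0,"ty":0,"tz":2.0,"twist":0,"grip":0.53},{"tx":0,"ty":0,"tz":0,"twist":0,"grip":0.53},{"tx":0,"ty":0,"tz":0,"twist":0,"grip":0.53}]'
python3 look.py d | head -1
python3 - <<'E'
from bench import cams
import cv2
s=cams.snapshot("side"); cv2.imwrite("pics/sided.png",cv2.resize(s["frame"][140:260,190:340,::-1],None,fx=5,fy=5,interpolation=cv2.INTER_CUBIC))
E
```

```text
time: 4.82
tool_pos: [0.5794, 0.1102, 0.1265]
ee_rot: [3.138, 0.0, 1.81]
wrist_force: [1.8, 0.3, -0.1]
width: 0.0496
4.82 [0.5794 0.1102 0.1265] [3.1382e+00 4.0000e-04 1.8101e+00] [ 1.85  0.3  -0.08] 0.0496
```

View pics/w_d.png

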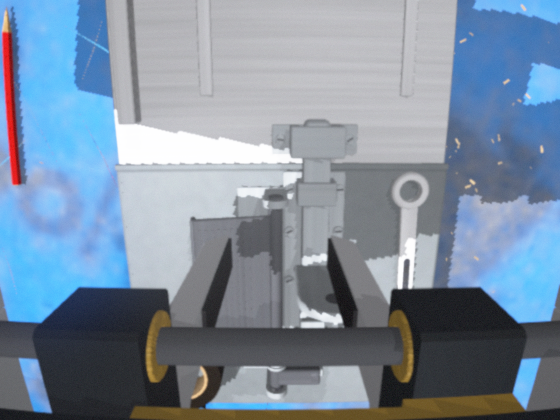

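View pics/sided.png

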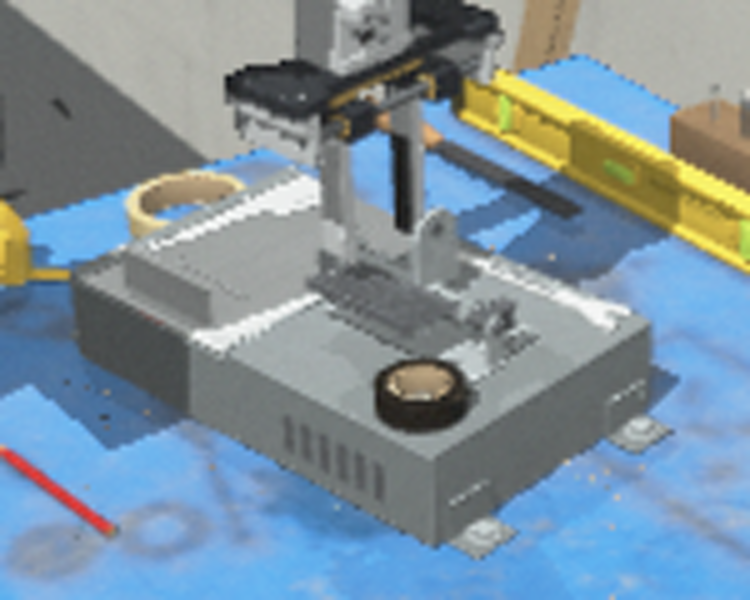

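In the side view the near finger is just above the pad at (345,265), and the far finger is on the lid side of the lug at (405,230). I'll press down in small steps.

```bash
python3 -m crank '[{"tx":0,"ty":0,"tz":0.6,"twist":0,"grip":0.53},{"tx":0,"ty":0,"tz":0,"twist":0,"grip":0.53}]'; python3 -m crank '[{"tx":0,"ty":0,"tz":0.4,"twist":0,"grip":0.53},{"tx":0,"ty":0,"tz":0,"twist":0,"grip":0.53}]';  python3 -m crank '[{"tx":0,"ty":0,"tz":0.4,"twist":0,"grip":0.53},{"tx":0,"ty":0,"tz":0,"twist":0,"grip":0.53}]'; python3 -m crank '[{"tx":0,"ty":0,"tz":0.3,"twist":0,"grip":0.53},{"tx":0,"ty":0,"tz":0,"twist":0,"grip":0.53},{"tx":0,"ty":0,"tz":0,"twist":0,"grip":0.53}]'
python3 look.py e | head -1
python3 - <<'E'
from bench import cams
import cv2
s=cams.snapshot("side"); cv2.imwrite("pics/sidee.png",cv2.resize(s["frame"][140:260,190:340,::-1],None,fx=5,fy=5,interpolation=cv2.INTER_CUBIC))
E
```

```text
time: 5.18
tool_pos: [0.578, 0.1102, 0.1181]
ee_rot: [-3.141, -0.0, 1.81]
wrist_force: [0.2, -0.8, -0.2]
width: 0.05
time: 5.42
tool_pos: [0.5782, 0.1102, 0.1146]
ee_rot: [3.141, -0.0, 1.81]
wrist_force: [-0.5, -0.0, 2.9]
width: 0.05
time: 5.68
tool_pos: [0.5778, 0.11, 0.1106]
ee_rot: [-3.141, 0.0, 1.81]
wrist_force: [-2.7, -0.2, 4.1]
width: 0.0501
time: 6.05
tool_pos: [0.5778, 0.11, 0.1079]
ee_rot: [-3.141, 0.0, 1.81]
wrist_force: [-4.9, -0.2, 5.2]
width: 0.05
6.05 [0.5778 0.11   0.1079] [-3.1408  0.      1.8102] [-4.88 -0.17  5.22] 0.05
```

View pics/w_e.png

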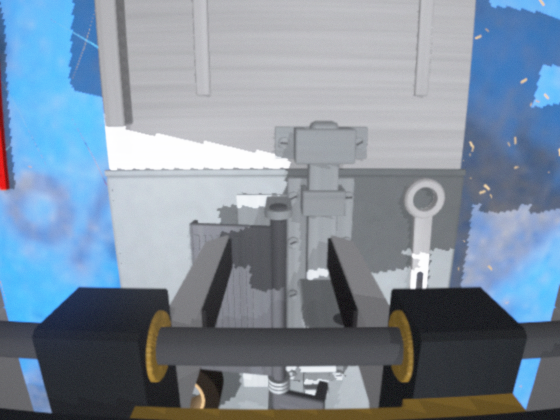

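View pics/sidee.png

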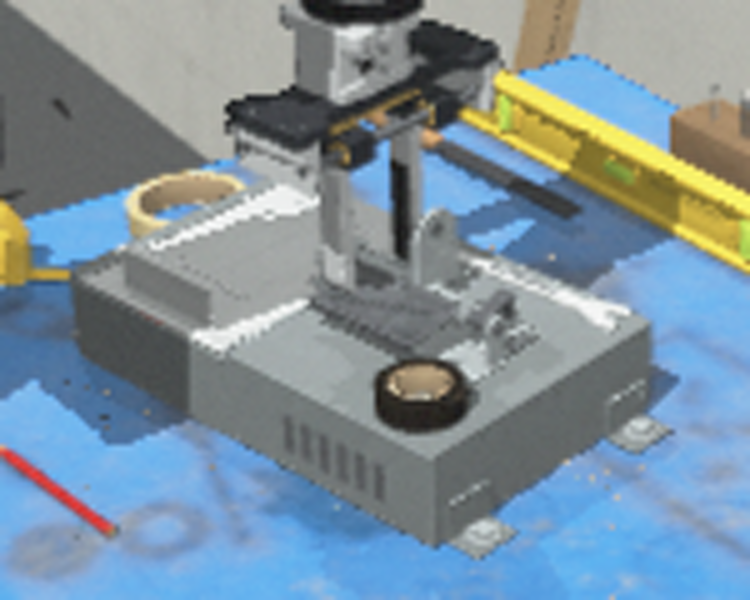

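Contact came at a tip height of about 0.106 (36 mm above the deck, as stated). The tip is now at 0.097, 27 mm above the deck, with the catch held at about 5 N. Next I'll push the lug towards box −y in small steps.

```bash
python3 -m crank '[{"tx":-0.5,"ty":0,"tz":0,"twist":0,"grip":0.53},{"tx":-0.5,"ty":0,"tz":0,"twist":0,"grip":0.53},{"tx":0,"ty":0,"tz":0,"twist":0,"grip":0.53}]'; python3 -m crank '[{"tx":-0.3,"ty":0,"tz":0,"twist":0,"grip":0.53},{"tx":-0.3,"ty":0,"tz":0,"twist":0,"grip":0.53},{"tx":-0.2,"ty":0,"tz":0,"twist":0,"grip":0.53}]';  python3 -m crank '[{"tx":-0.3,"ty":0,"tz":0,"twist":0,"grip":0.53},{"tx":-0.2,"ty":0,"tz":0,"twist":0,"grip":0.53},{"tx":0,"ty":0,"tz":0,"twist":0,"grip":0.53}]'
python3 look.py f | head -1
python3 - <<'E'
from bench import cams
import cv2
s=cams.snapshot("side"); cv2.imwrite("pics/sidef.png",cv2.resize(s["frame"][140:260,190:340,::-1],None,fx=5,fy=5,interpolation=cv2.INTER_CUBIC))
E
```

```text
time: 6.52
tool_pos: [0.5807, 0.1021, 0.1083]
ee_rot: [3.14, -0.003, 1.81]
wrist_force: [-1.9, 1.9, 5.8]
width: 0.0495
time: 6.9
tool_pos: [0.5824, 0.0957, 0.1083]
ee_rot: [3.14, -0.006, 1.811]
wrist_force: [-2.0, 5.6, 4.9]
width: 0.0496
time: 7.28
tool_pos: [0.5837, 0.0905, 0.1084]
ee_rot: [3.14, -0.005, 1.811]
wrist_force: [-2.5, 4.6, 5.3]
width: 0.05
7.28 [0.5837 0.0905 0.1084] [ 3.1396 -0.005   1.8111] [-2.48  4.6   5.32] 0.05
```

View pics/sidef.png

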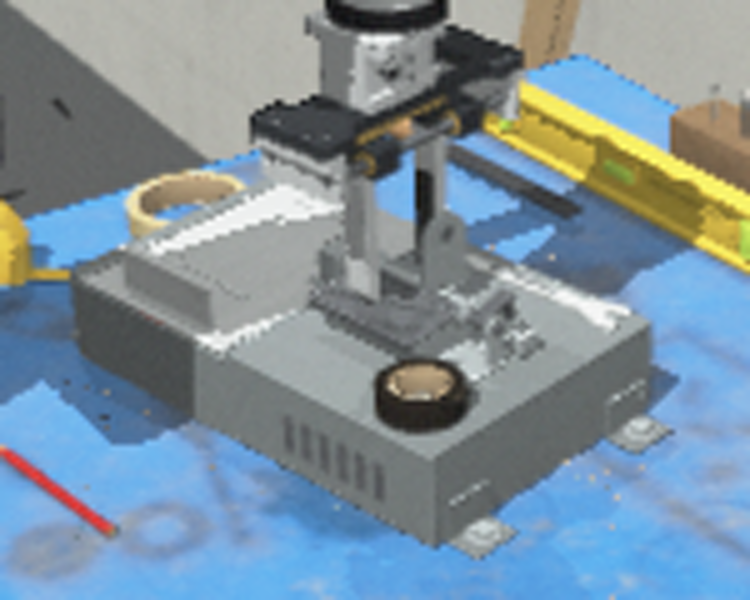

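The lug moved along with the finger by about 7 mm at roughly 3 N of push, so the bolt is free. I'll go on.

```bash
python3 -m crank '[{"tx":-0.5,"ty":0,"tz":0,"twist":0,"grip":0.53},{"tx":-0.5,"ty":0,"tz":0,"twist":0,"grip":0.53},{"tx":-0.5,"ty":0,"tz":0,"twist":0,"grip":0.53},{"tx":-0.5,"ty":0,"tz":0,"twist":0,"grip":0.53},{"tx":-0.4,"ty":0,"tz":0,"twist":0,"grip":0.53},{"tx":0,"ty":0,"tz":0,"twist":0,"grip":0.53}]'; python3 -m crank '[{"tx":-0.2,"ty":0,"tz":0,"twist":0,"grip":0.53},{"tx":-0.2,"ty":0,"tz":0,"twist":0,"grip":0.53},{"tx":0,"ty":0,"tz":0,"twist":0,"grip":0.53}]';  python3 -m crank '[{"tx":-0.2,"ty":0,"tz":0,"twist":0,"grip":0.53},{"tx":0,"ty":0,"tz":0,"twist":0,"grip":0.53}]'
python3 look.py g | head -1
python3 - <<'E'
from bench import cams,get_obs
import cv2,numpy as np
s=cams.snapshot("side"); cv2.imwrite("pics/sideg.png",cv2.resize(s["frame"][140:260,190:340,::-1],None,fx=5,fy=5,interpolation=cv2.INTER_CUBIC))
d=np.array(get_obs()["tool_pos"])[:2]-[.5745,.135]; print(-np.sin(.2435)*d[0]+np.cos(.2435)*d[1])
E
```

```text
time: 8.12
tool_pos: [0.5896, 0.0669, 0.1083]
ee_rot: [3.139, -0.004, 1.811]
wrist_force: [-2.3, 4.7, 5.9]
width: 0.0497
time: 8.5
tool_pos: [0.5904, 0.0634, 0.1083]
ee_rot: [3.139, -0.005, 1.811]
wrist_force: [-2.8, 5.6, 5.9]
width: 0.0498
time: 8.75
tool_pos: [0.5906, 0.0625, 0.1083]
ee_rot: [3.14, -0.007, 1.812]
wrist_force: [-2.1, 7.1, 6.5]
width: 0.0498
8.75 [0.5906 0.0625 0.1083] [ 3.1396 -0.0069  1.812 ] [-2.11  7.05  6.51] 0.0498
-0.07428220366440533
```

View pics/sideg.png

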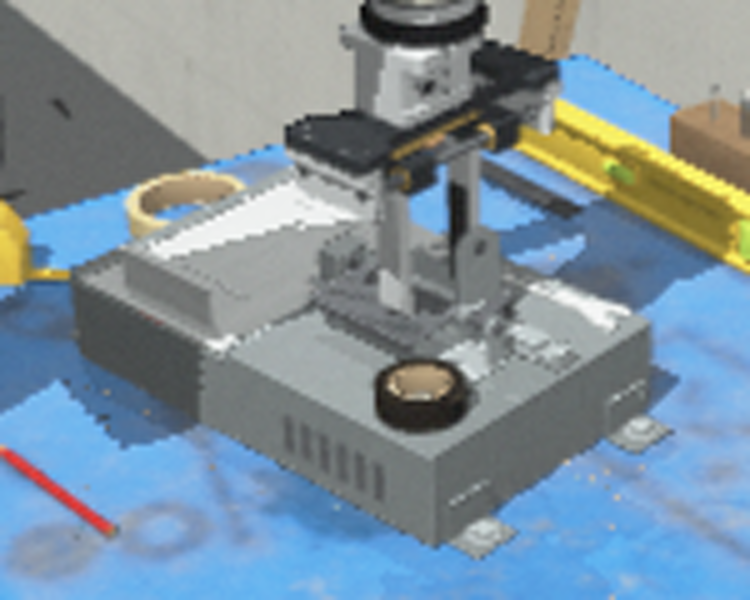

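The finger is at box y −74.3 mm and the stop is expected near −76. The last step gave only 0.9 mm with the force rising, so I'll push a little more to be sure it is at the stop.

```bash
python3 -m crank '[{"tx":-0.2,"ty":0,"tz":0,"twist":0,"grip":0.53},{"tx":0,"ty":0,"tz":0,"twist":0,"grip":0.53}]';  python3 -m crank '[{"tx":-0.2,"ty":0,"tz":0,"twist":0,"grip":0.53},{"tx":0,"ty":0,"tz":0,"twist":0,"grip":0.53},{"tx":0,"ty":0,"tz":0,"twist":0,"grip":0.53}]'
```

```text
time: 9.1
tool_pos: [0.5906, 0.0624, 0.1084]
ee_rot: [3.14, -0.01, 1.813]
wrist_force: [-3.8, 12.2, 5.9]
width: 0.05
time: 9.48
tool_pos: [0.5906, 0.0624, 0.1084]
ee_rot: [3.14, -0.013, 1.815]
wrist_force: [-5.0, 15.8, 8.0]
width: 0.0498
```

The bolt is hard against its stop: no further motion, with the force at 16 N. I'll ease the push, then lift straight up so the catch springs up.

```bash
python3 -m crank '[{"tx":0.3,"ty":0,"tz":0,"twist":0,"grip":0.53},{"tx":0,"ty":0,"tz":-0.5,"twist":0,"grip":0.53},{"tx":0,"ty":0,"tz":-0.5,"twist":0,"grip":0.53},{"tx":0,"ty":0,"tz":-0.8,"twist":0,"grip":0.53},{"tx":0,"ty":0,"tz":0,"twist":0,"grip":0.53}]';  python3 -m crank '[{"tx":0.8,"ty":0,"tz":0,"twist":0,"grip":0.53},{"tx":0.5,"ty":0,"tz":0,"twist":0,"grip":0.53},{"tx":0,"ty":0,"tz":-4,"twist":0,"grip":0.53},{"tx":0,"ty":0,"tz":-5,"twist":0,"grip":0.53},{"tx":-5,"ty":0,"tz":-5,"twist":0,"grip":0.53},{"tx":-5,"ty":0,"tz":0,"twist":0,"grip":0.53},{"tx":0,"ty":0,"tz":0,"twist":0,"grip":0.0},{"tx":0,"ty":0,"tz":0,"twist":0,"grip":0.0}]'
python3 look.py h | head -1
python3 - <<'E'
from h import *
from bench import cams,get_obs
import pickle
s=cams.snapshot("side"); cv2.imwrite("pics/sideh.png",cv2.resize(s["frame"][140:260,190:340,::-1],None,fx=5,fy=5,interpolation=cv2.INTER_CUBIC))
w,o,c=pickle.load(open("w_h.pkl","rb")); im=w["frame"][...,::-1].copy()
for B in [(-49,-10,109),(-49,-102,109),(27,-84,105),(7,-84,90),(47,-84,90),(-105,12,70),(105,12,70),(12,-8,89),(-89,40,96)]:
    u=proj(b2w(np.array(B)/1e3,(.5745,.135,.2435)),c)[0]; cv2.circle(im,tuple(int(v) for v in np.round(u)),3,(0,0,255),1)
cv2.imwrite("pics/wh2.png",im)
E
```

```text
time: 10.1
tool_pos: [0.5887, 0.0618, 0.1226]
ee_rot: [-3.137, -0.009, 1.813]
wrist_force: [-3.0, 8.7, -3.2]
width: 0.0494
time: 11.1
tool_pos: [0.6102, -0.021, 0.2592]
ee_rot: [-3.141, -0.001, 1.81]
wrist_force: [0.1, 0.4, 0.5]
width: 0.0334
11.1 [ 0.6102 -0.021   0.2592] [-3.1413e+00 -7.0000e-04  1.8096e+00] [0.08 0.35 0.46] 0.0334
```

View pics/sideh.png

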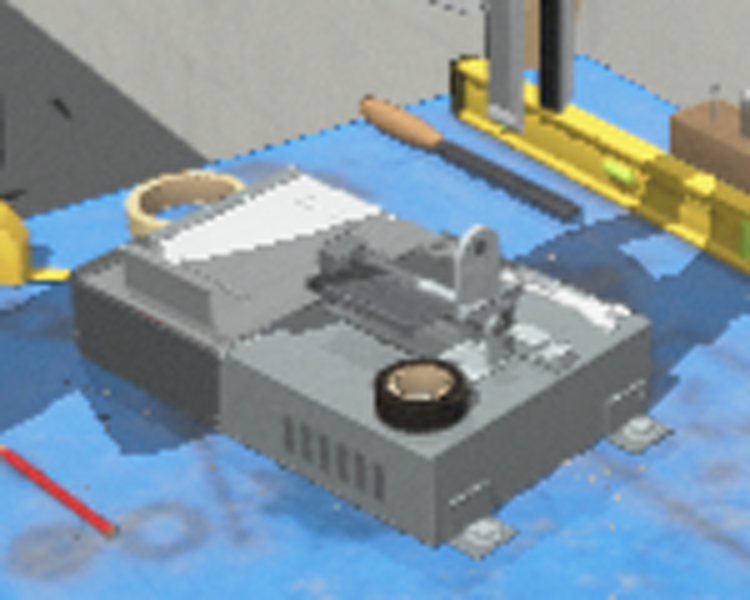

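View pics/wh2.png

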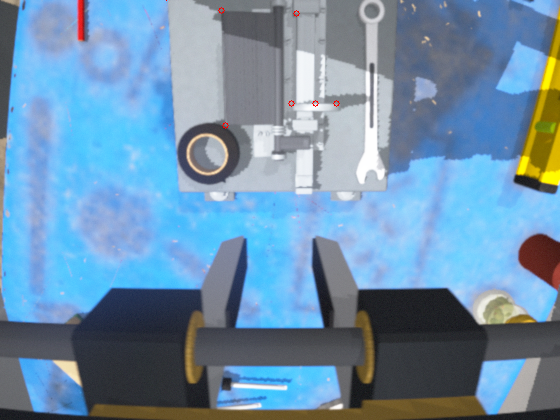

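The lug now sits at the fully open position (315,104), matching the predicted marks. The pad is up as at the start, and the tape and spanner have not moved. Next I'll go to the near side of the lid flange with the fingers shut.

```bash
python3 -m crank '[{"tx":4.9,"ty":-2.4,"tz":0,"twist":0,"grip":0},{"tx":4.9,"ty":-2.4,"tz":0,"twist":0,"grip":0},{"tx":4.9,"ty":-2.4,"tz":0,"twist":0,"grip":0},{"tx":4.9,"ty":-2.4,"tz":0,"twist":0,"grip":0},{"tx":4.8,"ty":-2.4,"tz":0,"twist":0,"grip":0},{"tx":0,"ty":0,"tz":3,"twist":0,"grip":0},{"tx":0,"ty":0,"tz":4,"twist":0,"grip":0},{"tx":0,"ty":0,"tz":3,"twist":0,"grip":0},{"tx":0,"ty":0,"tz":0,"twist":0,"grip":0}]'
python3 look.py i | head -1
python3 - <<'E'
from h import *
from bench import cams,get_obs
import pickle
s=cams.snapshot("side"); cv2.imwrite("pics/sidei.png",cv2.resize(s["frame"][140:260,160:310,::-1],None,fx=5,fy=5,interpolation=cv2.INTER_CUBIC))
w,o,c=pickle.load(open("w_i.pkl","rb")); im=w["frame"][...,::-1].copy()
for B in [(-105,12,70),(105,12,70),(-89,40,96),(-89,130,96),(-105,170,70)]:
    u=proj(b2w(np.array(B)/1e3,(.5745,.135,.2435)),c)[0]; cv2.circle(im,tuple(int(v) for v in np.round(u)),3,(0,0,255),1)
cv2.imwrite("pics/wi2.png",im)
p=(.5745,.135,.2435);R=np.array([[np.cos(p[2]),-np.sin(p[2])],[np.sin(p[2]),np.cos(p[2])]]); print(R.T@(np.array(o["tool_pos"][:2])-p[:2]))
E
```

```text
time: 12.32
tool_pos: [0.4333, 0.1878, 0.1569]
ee_rot: [-3.136, 0.0, 1.812]
wrist_force: [-0.7, -0.4, -0.0]
width: 0.0005
12.32 [0.4333 0.1878 0.1569] [-3.1355e+00  1.0000e-04  1.8121e+00] [-0.72 -0.36 -0.02] 0.0005
[-0.12429692  0.08523333]
```

View pics/sidei.png

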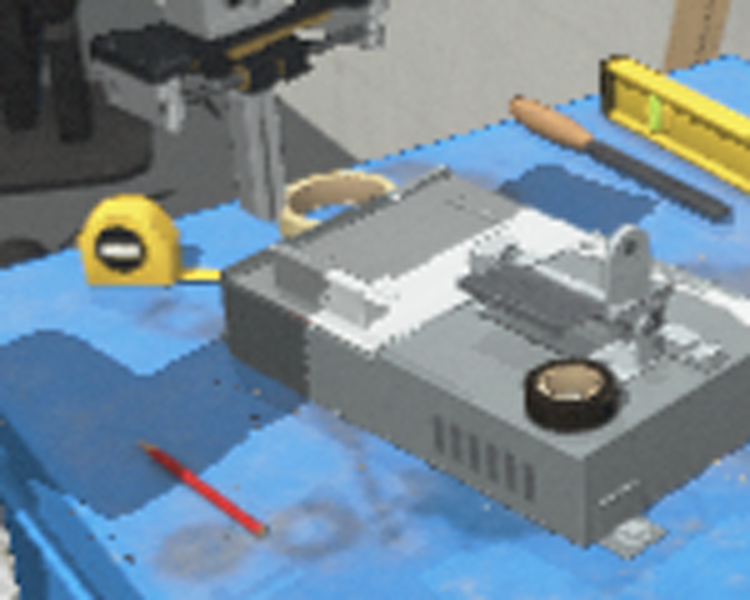

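View pics/wi2.png

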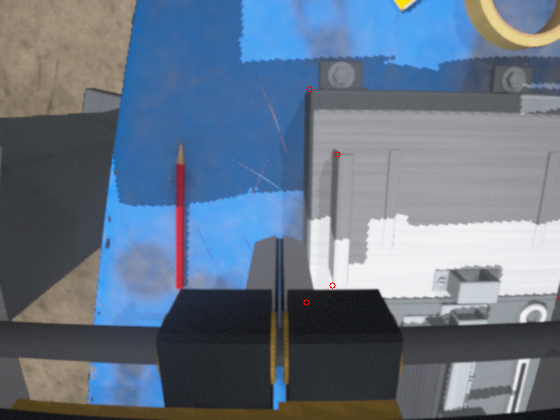

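The flange is at (337,155)–(333,285), matching the predicted marks. The shut fingers are over the bench about 23 mm on its near side. I'll go down and push with steps along tool +y.

```bash
python3 -m crank '[{"tx":0,"ty":0,"tz":3,"twist":0,"grip":0},{"tx":0,"ty":0,"tz":3,"twist":0,"grip":0},{"tx":0,"ty":0,"tz":1,"twist":0,"grip":0},{"tx":0,"ty":0,"tz":0,"twist":0,"grip":0}]'; python3 -m crank '[{"tx":0,"ty":1,"tz":0,"twist":0,"grip":0},{"tx":0,"ty":1,"tz":0,"twist":0,"grip":0},{"tx":0,"ty":0.7,"tz":0,"twist":0,"grip":0},{"tx":0,"ty":0.7,"tz":0,"twist":0,"grip":0},{"tx":0,"ty":0,"tz":0,"twist":0,"grip":0}]'
python3 look.py j | head -1
```

```text
time: 12.92
tool_pos: [0.4364, 0.1877, 0.0906]
ee_rot: [3.14, -0.0, 1.81]
wrist_force: [0.4, -0.5, 0.3]
width: 0.0005
time: 13.55
tool_pos: [0.4698, 0.1957, 0.0896]
ee_rot: [3.14, -0.0, 1.81]
wrist_force: [0.2, -0.4, -0.1]
width: 0.0008
13.55 [0.4698 0.1957 0.0896] [ 3.1404 -0.      1.8101] [ 0.21 -0.45 -0.09] 0.0008
```

View pics/w_j.png

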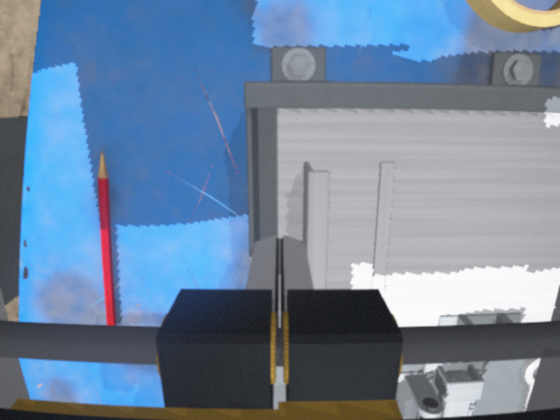

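The wrist view shows the finger close to the flange at (315,200). The force is still near zero, so contact is uncertain. I'll push further and compare.

```bash
python3 -m crank '[{"tx":0,"ty":1,"tz":0.1,"twist":0,"grip":0},{"tx":0,"ty":1,"tz":0.1,"twist":0,"grip":0},{"tx":0,"ty":1,"tz":0,"twist":0,"grip":0}]'
python3 look.py k | head -1
python3 - <<'E'
from bench import cams
import cv2
s=cams.snapshot("side"); cv2.imwrite("pics/sidek.png",cv2.resize(s["frame"][140:260,160:310,::-1],None,fx=5,fy=5,interpolation=cv2.INTER_CUBIC))
E
```

```text
time: 13.98
tool_pos: [0.4985, 0.2028, 0.0876]
ee_rot: [-3.141, -0.0, 1.81]
wrist_force: [-3.7, -0.3, 2.7]
width: 0.0005
13.98 [0.4985 0.2028 0.0876] [-3.1412e+00 -2.0000e-04  1.8102e+00] [-3.69 -0.27  2.66] 0.0005
```

View pics/sidek.png

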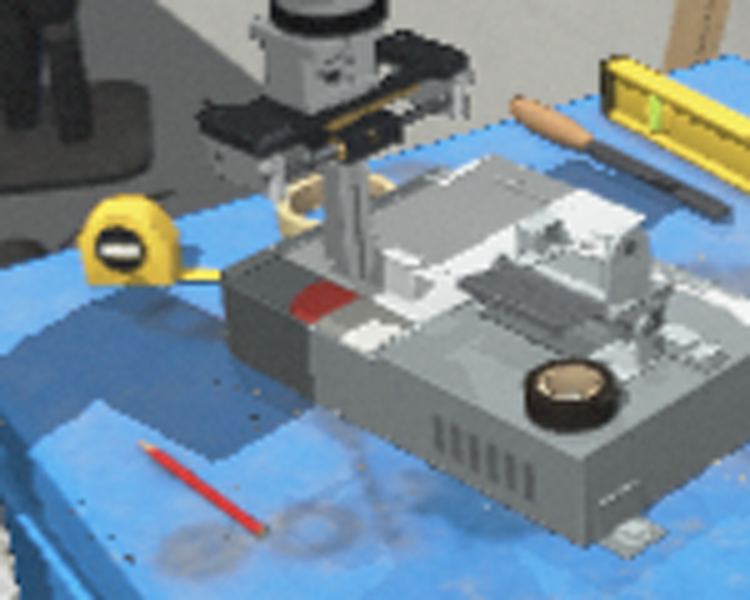

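View pics/w_k.png

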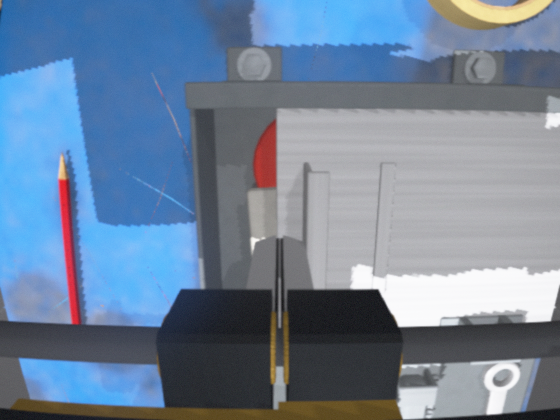

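The lid slides with the flange: in both views the inside of the box and a red object show at (270,155), and the force is about 4 N. I'll push on to the stop.

```bash
python3 -m crank '[{"tx":0,"ty":1,"tz":0,"twist":0,"grip":0},{"tx":0,"ty":1,"tz":0,"twist":0,"grip":0},{"tx":0,"ty":1,"tz":0,"twist":0,"grip":0},{"tx":0,"ty":1,"tz":0,"twist":0,"grip":0},{"tx":0,"ty":1,"tz":0,"twist":0,"grip":0},{"tx":0,"ty":0.5,"tz":0,"twist":0,"grip":0},{"tx":0,"ty":0,"tz":0,"twist":0,"grip":0}]'
python3 -m crank '[{"tx":0,"ty":0.3,"tz":0,"twist":0,"grip":0},{"tx":0,"ty":0.3,"tz":0,"twist":0,"grip":0},{"tx":0,"ty":0.2,"tz":0,"twist":0,"grip":0}]'
python3 -m crank '[{"tx":0,"ty":0.3,"tz":0,"twist":0,"grip":0},{"tx":0,"ty":0,"tz":0,"twist":0,"grip":0}]'
python3 look.py l | head -1
python3 - <<'E'
from bench import cams,get_obs
import cv2,numpy as np
s=cams.snapshot("side"); cv2.imwrite("pics/sidel.png",cv2.resize(s["frame"][140:260,160:310,::-1],None,fx=5,fy=5,interpolation=cv2.INTER_CUBIC))
d=np.array(get_obs()["tool_pos"])[:2]-[.5745,.135]; print(np.cos(.2435)*d[0]+np.sin(.2435)*d[1],-np.sin(.2435)*d[0]+np.cos(.2435)*d[1])
E
```

```text
time: 14.95
tool_pos: [0.5526, 0.2158, 0.0877]
ee_rot: [3.139, 0.0, 1.81]
wrist_force: [-0.3, 1.5, 0.3]
width: 0.0006
time: 15.32
tool_pos: [0.5593, 0.2175, 0.0878]
ee_rot: [3.141, 0.0, 1.81]
wrist_force: [-2.4, -1.8, 1.0]
width: 0.0005
time: 15.58
tool_pos: [0.5627, 0.2183, 0.0878]
ee_rot: [3.14, 0.0, 1.81]
wrist_force: [-0.9, -1.1, 0.5]
width: 0.0005
15.58 [0.5627 0.2183 0.0878] [3.1405e+00 1.0000e-04 1.8101e+00] [-0.89 -1.09  0.48] 0.0005
0.008624992931412192 0.0837022180701863
```

View pics/sidel.png

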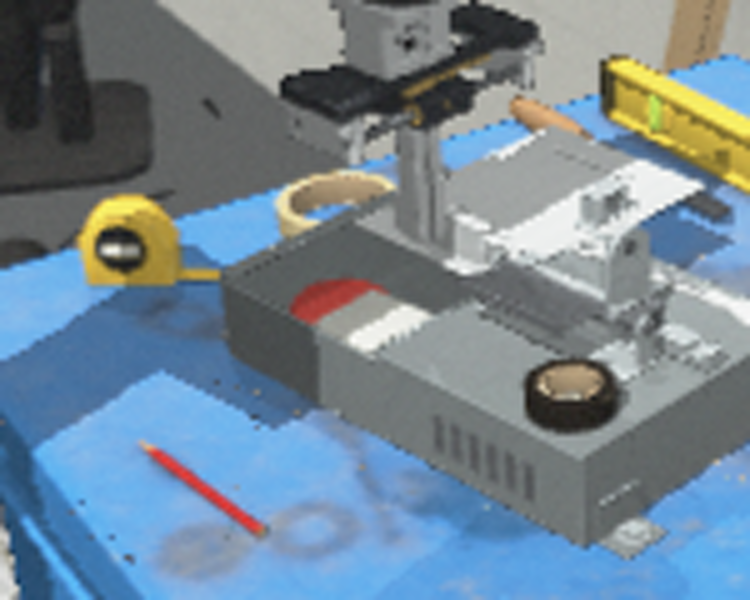

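The lid is most of the way open. The force does not show a stop yet, so I'll keep pushing until it does.

```bash
python3 -m crank '[{"tx":0,"ty":0.3,"tz":0,"twist":0,"grip":0},{"tx":0,"ty":0.3,"tz":0,"twist":0,"grip":0},{"tx":0,"ty":0,"tz":0,"twist":0,"grip":0}]'
python3 -m crank '[{"tx":0,"ty":0.3,"tz":0,"twist":0,"grip":0},{"tx":0,"ty":0,"tz":0,"twist":0,"grip":0}]'
python3 -m crank '[{"tx":0,"ty":0.3,"tz":0,"twist":0,"grip":0},{"tx":0,"ty":0,"tz":0,"twist":0,"grip":0}]'
```

```text
time: 16.05
tool_pos: [0.5635, 0.2185, 0.0879]
ee_rot: [-3.13, 0.001, 1.81]
wrist_force: [-13.7, -3.4, 8.4]
width: 0.0005
time: 16.3
tool_pos: [0.5636, 0.2186, 0.0879]
ee_rot: [-3.123, 0.001, 1.811]
wrist_force: [-20.6, -6.0, 13.1]
width: 0.0003
time: 16.55
tool_pos: [0.5637, 0.2186, 0.088]
ee_rot: [-3.117, 0.001, 1.811]
wrist_force: [-28.1, -8.7, 18.1]
width: 0.0003
```

The lid is at its stop: no motion, with the force rising to 28 N, and the position matches 110 mm of travel. I'll back off, lift and check.

```bash
python3 -m crank '[{"tx":0,"ty":-1.5,"tz":0,"twist":0,"grip":0},{"tx":0,"ty":-2,"tz":0,"twist":0,"grip":0},{"tx":0,"ty":0,"tz":-5,"twist":0,"grip":0},{"tx":0,"ty":-2,"tz":-5,"twist":0,"grip":0},{"tx":-3,"ty":-4,"tz":-3,"twist":0,"grip":0},{"tx":-5,"ty":-2,"tz":-2,"twist":0,"grip":0},{"tx":-5,"ty":0,"tz":-2,"twist":0,"grip":0},{"tx":-5,"ty":0,"tz":0,"twist":0,"grip":0},{"tx":0,"ty":0,"tz":0,"twist":0,"grip":0},{"tx":0,"ty":0,"tz":0,"twist":0,"grip":0}]'
python3 look.py m | head -1
python3 - <<'E'
from h import *
from bench import cams,get_obs
import pickle
for n in ("side","top"):
    s=cams.snapshot(n); im=s["frame"][...,::-1].copy()
    for B in [(27,-84,105),(-49,-10,109),(-49,-102,109),(21,40,96),(21,130,96)]:
        u=proj(b2w(np.array(B)/1e3,(.5745,.135,.2435)),s)[0]; print(n,B,np.round(u,1))
    a=im[130:270,180:340] if n=="side" else im[140:280,170:330]
    cv2.imwrite(f"pics/{n}m.png",cv2.resize(a,None,fx=4,fy=4,interpolation=cv2.INTER_CUBIC))
E
```

```text
time: 17.8
tool_pos: [0.505, 0.0193, 0.2576]
ee_rot: [3.141, -0.001, 1.81]
wrist_force: [1.0, 0.3, -1.0]
width: 0.0003
17.8 [0.505  0.0193 0.2576] [ 3.1407e+00 -7.0000e-04  1.8099e+00] [ 1.01  0.34 -0.98] 0.0003
side (27, -84, 105) [283.9 193.9]
side (-49, -10, 109) [250.6 194.2]
side (-49, -102, 109) [271.4 204. ]
side (21, 40, 96) [255.5 185. ]
side (21, 130, 96) [237.5 177. ]
top (27, -84, 105) [276.2 191.5]
top (-49, -10, 109) [253.8 222.3]
top (-49, -102, 109) [287.2 216.8]
top (21, 40, 96) [232.5 201.6]
top (21, 130, 96) [200.2 206.8]
```

View pics/sidem.png

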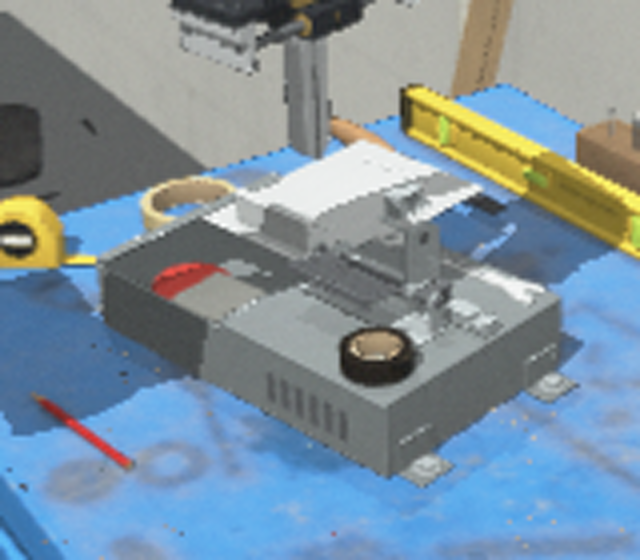

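View pics/topm.png

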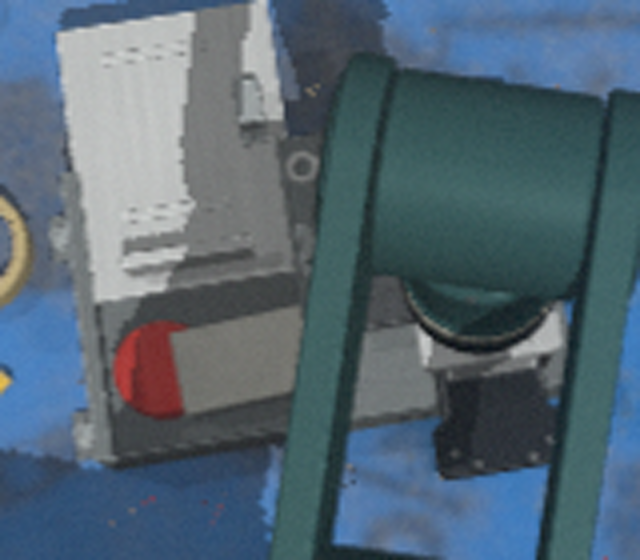

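View pics/w_m.png

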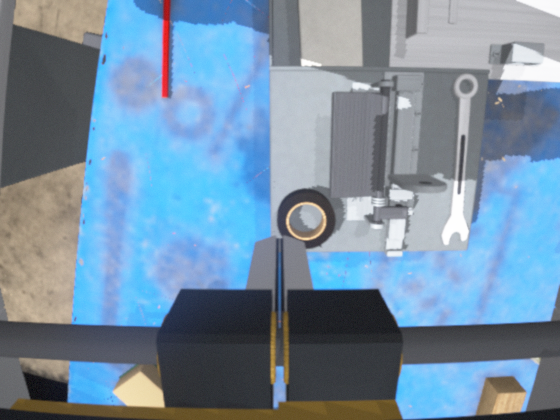

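The marks agree. The flange end is at the predicted fully open place: top zoom (252,248) against predicted (250,246). The lug is back, the pad is up, and the tape roll and spanner are where they were. The arm is clear of everything, so I'll hand in.

Run:
```python
from bench import ticket
print(ticket.close_job())
```

```text
the job is handed in; nothing more can be done
None
```

The box is unlocked and its lid is fully open. I handed the job in at about 18 s of the 45 s allowed; no verdict was reported.

- **Catch:** The near fingertip pressed the pad down to 27 mm above the deck at about 5 N. Contact came at 36 mm, as the text says.
- **Bolt:** With the catch held, the other fingertip pushed the lug to its stop. The finger's motion stopped and the wrist force rose to about 16 N, well under the 50 N limit. I then eased off and lifted straight up so the catch could spring back.
- **Lid:** The shut fingers pushed the flange to its stop at about 110 mm of travel. The wrist force there rose to about 28 N sideways and 18 N upward.

**Last checks:** The final pictures show the flange at its predicted open place to within about 3 px and the lug fully back. The pad looks as high as it did at the start. The black tape and spanner had not moved, and the arm was clear of the box. I judged these by eye from the pictures, because the joint values cannot be read directly.

**Disagreements:**
- The first side-view fit of the box was a few mm off the others, so I used the wrist and top views, which agreed to about 2 mm.
- Fitting the height freely put the box about 4 mm too low, so I took the height from touching the pad instead.
- The wrist force stayed near zero at the start of the lid push, although the lid was already moving by then.

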